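# Find the worn spring mount of a microscope's anti-vibration platform and fold down its tag

## Robot

A 7-joint arm with a two-finger parallel gripper is mounted at the origin on the work surface. World frame = base frame: x ahead of the robot, y to its left, z up, the work surface at z = 0. Lengths are in mm, angles in rad, forces in N, time in s.
With the tool pointing down it reaches from about 425 to 1025 mm from the base axis. Payload 9.4 kg.
Tool frame: the origin (TCP) lies midway between the tips of the shut fingers; the grasp point (between the pads) lies 19 mm behind it (bot.grip_point_offset is the distance from the TCP to the grasp point, in mm); z points along the fingers, y is the line along which they close (so a half turn about z gives the same grasp; the last joint's range is limited). The gripper opens to 85 mm and grips with 20 to 120 N. Pads are 22 mm wide; open, the fingers measure 114 mm over their backs; the gripper's body (76 mm by 85 mm) begins 54 mm behind the grasp point. The pads swing forward as they close: fully open they stand 13 mm farther back than shut.
Start: joints at [-1.316, 0.599, -0.003, 1.599, 0.002, 0.943, -0.08], TCP at [236.169, 685.455, 231.275] pointing down, gripper open.
Joint ranges: [-2.57, 2.57], [-0.35, 1.97], [-1.29, 1.29], [0.11, 2.56], [-1.05, 4.19], [0.11, 1.86], [-2.63, 2.63]. Speed limits (rad/s): [2.22, 2.22, 3.01, 3.01, 3.14, 3.14, 3.14].

## Interface

Orientations are given as [roll, pitch, yaw] about the fixed x, y, z axes, in that order (R = Rz(yaw) Ry(pitch) Rx(roll)).
In Python, from cell import bot, cams, order gives the robot as it stands.
- The arm moves only by the shell command python3 -m pendant 'ROWS'. ROWS is JSON, a list of rows, each a list of 7 numbers: the shift along the tool's x, y, z in mm, then the turn, a rotation vector about the tool's x, y, z in rad, then the finger opening in mm, from 0 to 85.4. In form: [[tx, ty, tz, wx, wy, wz, jaw], ...]. A call has 1 to 20 rows; each row shifts and turns the commanded pose from where the row before left it, along the tool's axes as they then stand; what a row does not reach is not made up. A row lasts 1/12 s, in which the tool goes at most 41.7 mm and 7.16 degrees, less where a joint would pass 70% of its speed; a pose out of reach is approached as far as the arm can. A call with a gripper value outside its range is refused whole. The fingers move at their own pace and stop on an object; the grip force is fixed at half the most. Time passes only in rows, so rows that do not move let the fingers close. It gives the time, the measured TCP pose, the force, the opening and the grip force at its end, in the units of the state.
- bot.get_obs(): the state, without advancing time (a new reading comes with each control period).
- cams.get_image(name): name is "scene" or "top"; returns the picture (400x640x3 uint8, red, green, blue); there is no depth.
- cams.camera_info(name): a dict with "mtx" (3x3 intrinsics, pixels), "R" (3x3) and "t" (3): a world point X has camera coordinates R X + t. Camera axes: x right, y down, z forward; pixel columns grow to the right and rows downward; lengths in mm; the calibration is good to about 2 mm. A picture is of the moment at which its call begins. camera_info takes no time and is no camera call.
- order.hand_in(): hands the job in; it is judged then, once.
The state is a dict: "t": time; "joint_positions": joint angles; "qd": joint speeds; "joint_torque": joint torques, N m; "tool_pos": TCP position; "ee_rot": TCP orientation; "contact_force": force on the tool from outside, world axes, zero at the start; "wrist_torque": the same for the moment, N m; "grip_width": finger opening in mm; "grip_force": force on a finger pad.
Only numpy, scipy, OpenCV 4.12 (cv2) and the standard library are available. Lean on these libraries where they do the work, as an engineer would, in place of code of your own. Each camera call takes 0.05 s, during which the arm holds its last target. There are 200 camera calls.

## Task

The cover plate is off the microscope's anti-vibration platform and one of the three spring mounts standing in its base has worn soft. Find the softest of these three by gently pressing their rubber pads down a few millimetres with the fingertips, then push the small hinged tag on the robot side of that mount all the way down, to mark it for replacement. Leave the other two tags standing up, do not lift or shift any mount, and leave the spare mounts and the other things on the bench where they are.

Things in the scene. Friction and masses are not known exactly. Their poses are not given: they have to be found in the camera images.
- base: grey sheet-steel base, 270 x 300 mm, on rubber feet; it does not move. Origin at bench level; z up, yaw within 0.6 rad either way. Plate top 20 mm above the bench, 12 mm rims on its +x, +y and -y edges. Three mounts stand on it in a triangle, each with its own tag on its -x side (the side towards the robot)
- seat_left (a point): near left (base frame -45, +95 mm): centre of a seat on the plate's top, 20 mm above the bench, under the loose 0.5 kg mount standing there: dark steel, 68 mm round flange, coil spring in a gap, 60 mm cap with a 48 mm flat round rubber pad centred above, its top 70 mm above the bench. Pad travel 10 mm, preload 0.6 N, stiffness 400 to 1500 N/m; the softest at most 0.6 times the next. Mounts look alike and change seats
- seat_right (a point): near right (base frame -45, -95 mm): centre of a seat on the plate's top, 20 mm above the bench, under the loose 0.5 kg mount standing there: dark steel, 68 mm round flange, coil spring in a gap, 60 mm cap with a 48 mm flat round rubber pad centred above, its top 70 mm above the bench. Pad travel 10 mm, preload 0.6 N, stiffness 400 to 1500 N/m; the softest at most 0.6 times the next. Mounts look alike and change seats
- seat_far (a point): far middle (base frame +60, 0 mm): centre of a seat on the plate's top, 20 mm above the bench, under the loose 0.5 kg mount standing there: dark steel, 68 mm round flange, coil spring in a gap, 60 mm cap with a 48 mm flat round rubber pad centred above, its top 70 mm above the bench. Pad travel 10 mm, preload 0.6 N, stiffness 400 to 1500 N/m; the softest at most 0.6 times the next. Mounts look alike and change seats
- tag_left (a joint): hinge of the tag of seat_left, rad: 0 = raised 40 degrees above level, grows as the free end is pushed down, 0.70 = fully down: level, at its stop. Starts at 0 to 0.12. Friction hinge (about 1 N at the free end), stays where it is left. The hinge line runs along the base's y, 46 mm from the seat's centre towards the base's -x, 47 mm above the bench
- tag_left_end (a point): middle of the free end of that tag, an aluminium leaf 50 mm long from its hinge line, 34 mm wide, 3 mm thick, end rolled to 6 mm. It slopes up towards the base's -x: this end is 74 to 79 mm above the bench at the start, 47 mm when fully down (leaf top then 48.5 mm). It folds down when pressed straight down about 36 mm (level) from the hinge line
- tag_right (a joint): hinge of the tag of seat_right, rad: 0 = raised 40 degrees above level, grows as the free end is pushed down, 0.70 = fully down: level, at its stop. Starts at 0 to 0.12. Friction hinge (about 1 N at the free end), stays where it is left. The hinge line runs along the base's y, 46 mm from the seat's centre towards the base's -x, 47 mm above the bench
- tag_right_end (a point): middle of the free end of that tag, an aluminium leaf 50 mm long from its hinge line, 34 mm wide, 3 mm thick, end rolled to 6 mm. It slopes up towards the base's -x: this end is 74 to 79 mm above the bench at the start, 47 mm when fully down (leaf top then 48.5 mm). It folds down when pressed straight down about 36 mm (level) from the hinge line
- tag_far (a joint): hinge of the tag of seat_far, rad: 0 = raised 40 degrees above level, grows as the free end is pushed down, 0.70 = fully down: level, at its stop. Starts at 0 to 0.12. Friction hinge (about 1 N at the free end), stays where it is left. The hinge line runs along the base's y, 46 mm from the seat's centre towards the base's -x, 47 mm above the bench
- tag_far_end (a point): middle of the free end of that tag, an aluminium leaf 50 mm long from its hinge line, 34 mm wide, 3 mm thick, end rolled to 6 mm. It slopes up towards the base's -x: this end is 74 to 79 mm above the bench at the start, 47 mm when fully down (leaf top then 48.5 mm). It folds down when pressed straight down about 36 mm (level) from the hinge line
- spare_1: loose new spare mount, outwardly identical to the three in the base; origin at the middle of its underside. Stands in the white tray, not part of the work
- spare_2: loose new spare mount, outwardly identical to the three in the base; origin at the middle of its underside. Stands in the white tray, not part of the work
- spares_tray: white plastic tray 200 x 110 x 34 mm, fixed, holding the two spare mounts, to the right of the base; origin at bench level under its centre. Not part of the work
- slide_box: loose grey box for specimen slides, 85 x 100 x 33 mm, left of the base. Not part of the work
- oil_bottle: loose small amber bottle, 32 mm across, 62 mm high, upright, left of the base. Not part of the work

How it is judged:
By the outcome, as a careful person would: the job done as asked, in the order asked, and still so for the second after the job is handed in, with the robot touching nothing.
It also fails if it takes over 43 s, if anything falls off the work surface, if the arm or the gripper's body presses on something with over 40 N, if the wrist force passes 120 N, or if a joint passes its speed limit or range.

## Working session

There is one attempt and no reset: what is moved stays moved. The work goes in short steps, Python scripts to look and compute and a shell command to move; the robot and the scene stay as the last step left them, time stands still between calls to the robot, and variables do not carry over. Pictures are saved under pics/ and viewed, at most 10 in all, crops included, and the job is handed in when it is done.

```bash
mkdir -p pics; python3 - <<'E'
from cell import bot,cams,order
import cv2
for n in("scene","top"):
    cv2.imwrite(f"pics/{n}0.png",cams.get_image(n)[:,:,::-1]); c=cams.camera_info(n); print(n,c["mtx"],c["R"],c["t"])
o=bot.get_obs();print(o["t"],o["tool_pos"],o["ee_rot"],o["contact_force"],o["grip_width"])
E
```

```text
scene [[445.97567957   0.         320.24051897]
 [  0.         445.97567957 192.02379242]
 [  0.           0.           1.        ]] [[-0.89417255  0.44763459 -0.00887324]
 [ 0.26159029  0.50625048 -0.82175481]
 [-0.3633538  -0.73711174 -0.56977214]] [ 524.46087526  -75.38003833 1448.31094091]
top [[387.33900381   0.         325.74886328]
 [  0.         387.33900381 196.94107877]
 [  0.           0.           1.        ]] [[ 0.02385443 -0.99957824 -0.01656213]
 [-0.99711356 -0.0225946  -0.07248474]
 [ 0.07207995  0.0182434  -0.997232  ]] [ -18.83439349  551.55502151 1177.90550695]
0.1 [236.04585895 685.04630081 230.47679259] [-3.14017508e+00  1.46874938e-04  2.80981434e+00] [-0.58627936 -0.62126373 -0.63893947] 85.45344371614806
```

View pics/top0.png

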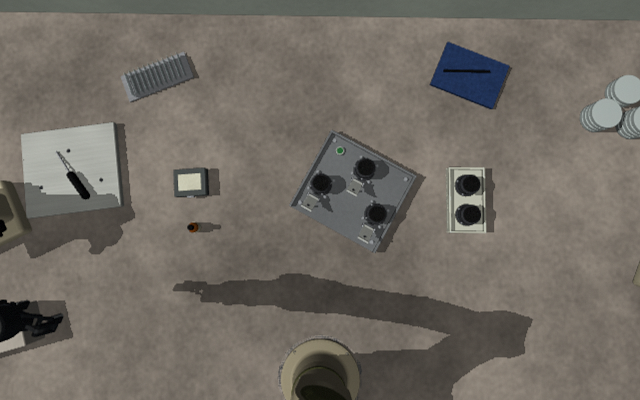

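View pics/scene0.png

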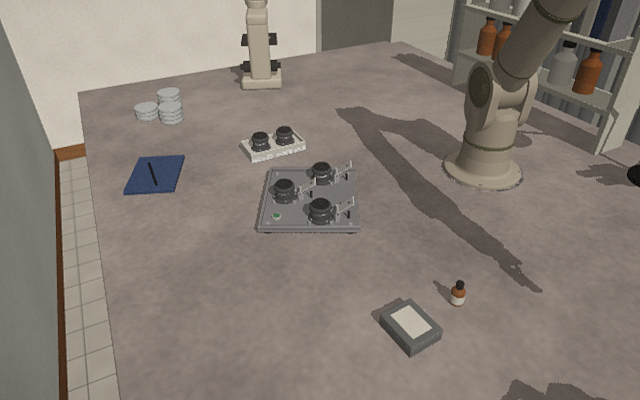

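The top view shows the mounts at about (320,183) left, (365,168) far and (377,214) right, with bright tags below each one. I'll enlarge that area and locate the caps.

```bash
cat > h.py <<'E'
import numpy as np,cv2
from cell import bot,cams,order
def ray(n,u,v,z):
    c=cams.camera_info(n);R,t=np.array(c["R"]),np.array(c["t"])
    C=-R.T@t; d=R.T@np.linalg.solve(np.array(c["mtx"]),[u,v,1.]); return C+d*(z-C[2])/d[2]
def pix(n,X):
    c=cams.camera_info(n); p=np.array(c["mtx"])@(np.array(c["R"])@np.array(X,float)+np.array(c["t"])); return p[:2]/p[2]
E
python3 - <<'E'
from h import *
T=cv2.imread("pics/top0.png");S=cv2.imread("pics/scene0.png")
a=cv2.resize(T[125:257,285:425],None,fx=4,fy=4,interpolation=cv2.INTER_CUBIC)
cv2.imwrite("pics/topc.png",a)
b=cv2.resize(S[150:240,250:370],None,fx=6,fy=6,interpolation=cv2.INTER_CUBIC)
cv2.imwrite("pics/scenec.png",b)
for n,I,(x0,y0,x1,y1) in(("top",T,(285,125,425,257)),("scene",S,(250,150,370,240))):
    g=I.max(2)
    for th in(45,60):
        m=np.zeros_like(g);m[y0:y1,x0:x1]=(g[y0:y1,x0:x1]<th)*255
        k,_,st,ce=cv2.connectedComponentsWithStats(m)
        for i in range(1,k):
            if st[i,4]>40: print(n,th,st[i],ce[i].round(1),ray(n,*ce[i],60).round(1))
E
```

```text
top 45 [356 158  20  22 300] [365.7 168.4] [ 637.6 -124.4   60. ]
top 45 [312 174  20  21 310] [321.6 183.7] [588.5   6.5  60. ]
top 45 [368 204  19  21 295] [376.8 213.7] [ 502.5 -159.8   60. ]
top 60 [354 157  22  25 392] [364.7 169. ] [ 635.7 -121.6   60. ]
top 60 [310 173  22  23 370] [321.1 184.1] [587.2   8.2  60. ]
top 60 [365 203  22  23 382] [375.6 214.1] [ 501.2 -156.2   60. ]
scene 60 [313 162  17   9 108] [321.1 166.2] [ 499.5 -166.8   60. ]
scene 60 [274 179  19  10 136] [283.4 183.7] [ 638.6 -130.9   60. ]
scene 60 [310 198  20  11 162] [319.8 203.3] [588.5   2.3  60. ]
```

View pics/topc.png

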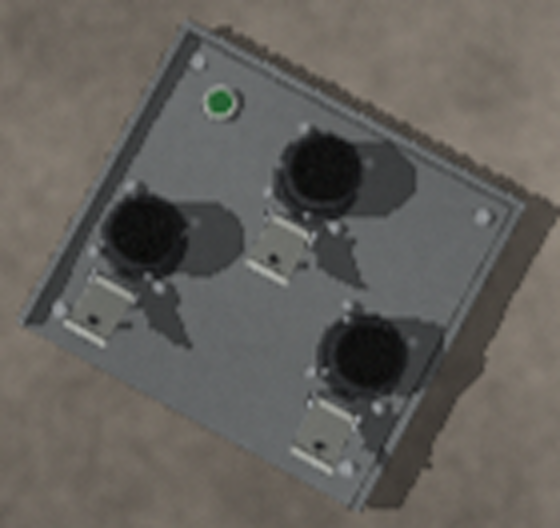

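View pics/scenec.png

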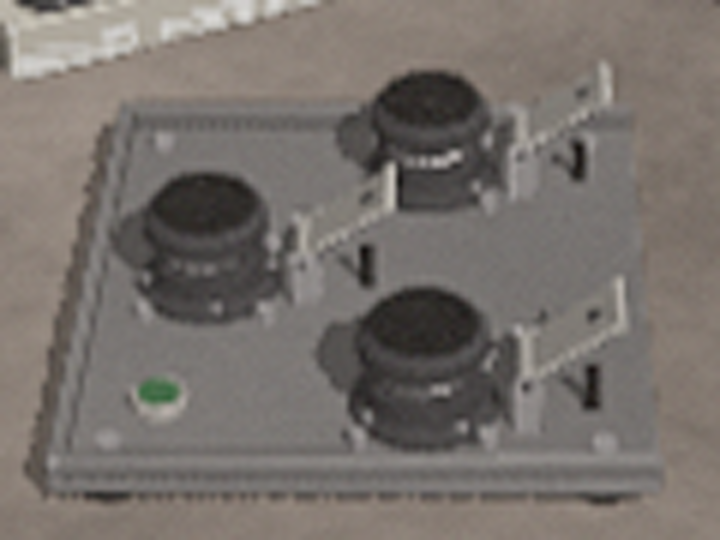

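The crop gives the pad centres, all at 4x or 6x scale: left (146,230), far (325,168) and right (368,352) in the top view. In the scene view they are (423,322), (207,207) and (433,97). All three tags are up. Next I'll fit the base pose from both views.

```bash
python3 - <<'E'
from h import *
from scipy.optimize import least_squares
P=np.array([[-45,95],[60,0],[-45,-95]])
t=[(321.4,182.5),(366.2,167),(377,213)]; s=[(320.5,203.7),(284.5,184.5),(322.2,166.2)]
def W(p,q): 
    c,sn=np.cos(p[2]),np.sin(p[2]); return np.asarray(q)@np.array([[c,sn],[-sn,c]])+p[:2]
A=np.array([ray("top",*u,70)[:2] for u in t]);B=np.array([ray("scene",*u,70)[:2] for u in s])
print(A.round(1),B.round(1))
for M in(A,B,(A+B)/2):
    r=least_squares(lambda p:(W(p,P)-M).ravel(),[570,-90,-.4],x_scale=[100,100,1]); print(r.x.round(3),r.fun.round(1))
p=r.x; print("seats",W(p,P).round(1)); print("tag press",W(p,P-[82,0]).round(1))
o=bot.get_obs()
print(o["tool_pos"].round(1) if hasattr(o["tool_pos"],'round') else o["tool_pos"])
for q in W(p,P): print(pix("top",[*q,70]),pix("scene",[*q,70]))
E
```

```text
[[ 590.9    7. ]
 [ 640.2 -125.1]
 [ 504.2 -159.1]] [[ 593.5   16.9]
 [ 642.7 -111.5]
 [ 503.8 -150.7]]
[ 5.87303e+02 -9.70200e+01 -4.83000e-01] [ 0.6  1.   0.2  0.2 -0.9 -1.2]
[ 5.88902e+02 -8.63480e+01 -4.77000e-01] [-0.9  1.8 -0.5 -2.5  1.4  0.6]
[ 5.88102e+02 -9.16840e+01 -4.80000e-01] [-0.2  1.4 -0.1 -1.1  0.3 -0.3]
seats [[ 592.1   13.4]
 [ 641.3 -119.4]
 [ 504.3 -155.2]]
tag press [[ 519.3   51.2]
 [ 568.6  -81.5]
 [ 431.6 -117.3]]
[236.  685.  230.5]
[319.27941951 182.07266603] [320.39362374 202.85458833]
[364.29368623 166.58716971] [283.86238806 182.99224382]
[375.66765498 212.93268214] [321.38787792 165.54644209]
```

```bash
python3 -m pendant '[[-27.8,-26.1,6,0,0,0,0],[-27.8,-26.1,6,0,0,0,0],[-27.8,-26.1,6,0,0,0,0],[-27.8,-26.1,6,0,0,0,0],[-27.8,-26.1,6,0,0,0,0],[-27.8,-26.1,6,0,0,0,0],[-27.8,-26.1,6,0,0,0,0],[-27.8,-26.1,6,0,0,0,0],[-27.8,-26.1,6,0,0,0,0],[-27.8,-26.1,6,0,0,0,0],[-27.8,-26.1,6,0,0,0,0],[-27.8,-26.1,6,0,0,0,0],[-27.8,-26.1,6,0,0,0,0],[-27.8,-26.1,6,0,0,0,0],[-27.8,-26.1,6,0,0,0,0],[-27.8,-26.1,6,0,0,0,0],[-27.8,-26.1,6,0,0,0,0],[-27.8,-26.1,6,0,0,0,0],[-27.8,-26.1,6,0,0,0,0],[-27.8,-26.1,6,0,0,0,0]]'
python3 -m pendant '[[0,0,0,0,0,0.08,0],[0,0,0,0,0,0.08,0],[0,0,0,0,0,0,0],[0,0,0,0,0,0,0]]'
```

```text
t: 1.77
tool_pos: [592.3, 8.9, 110.8]
ee_rot: [-3.141, -0.0, 2.81]
contact_force: [0.4, 1.2, -0.1]
grip_width: -0.2
grip_force: 0.0
t: 2.1
tool_pos: [591.6, 11.0, 111.0]
ee_rot: [-3.141, -0.0, 2.652]
contact_force: [-0.0, 0.2, 0.1]
grip_width: 0.0
grip_force: 0.0
```

```bash
python3 -m pendant '[[0,0,12,0,0,0,0],[0,0,12,0,0,0,0],[0,0,8,0,0,0,0],[0,0,0,0,0,0,0],[0,0,0,0,0,0,0]]'
python3 - <<'E'
from h import *
S=cams.get_image("scene")[:,:,::-1]
cv2.imwrite("pics/s1.png",cv2.resize(S[110:240,250:390],None,fx=5,fy=4.6 and 5,interpolation=cv2.INTER_CUBIC)[:600])
o=bot.get_obs();print((pix("scene",o["tool_pos"])-[250,110])*5+2, o["contact_force"])
E
```

```text
t: 2.52
tool_pos: [591.2, 11.1, 78.2]
ee_rot: [-3.141, -0.002, 2.651]
contact_force: [0.8, 0.6, -1.0]
grip_width: -0.3
grip_force: 0.0
[352.61542823 450.19647636] [ 0.93282982 -0.14114169  0.0638661 ]
```

View pics/s1.png

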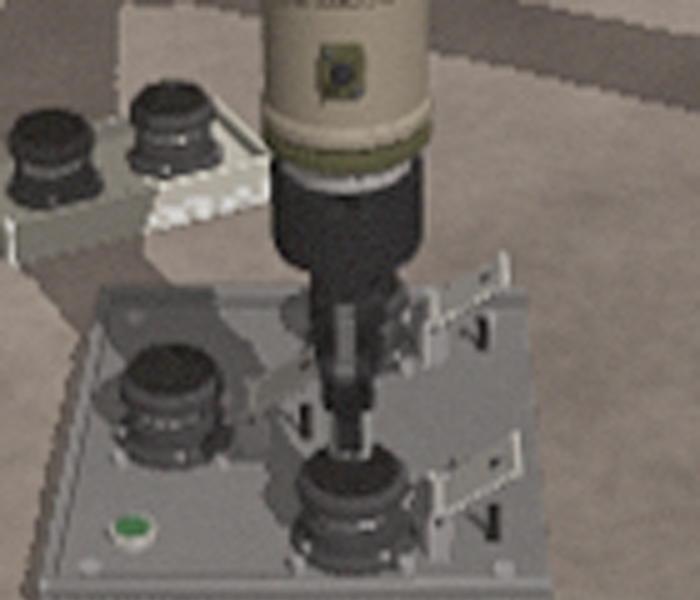

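The fingertip shows at about (350,450), just above the left pad, whose centre is near (352,468). That's within 5 mm of centre, so I'll press here and average the readings.

```bash
cat > m.py <<'E'
from h import *
a=[]
for i in range(10):
    cams.get_image("scene"); o=bot.get_obs(); a.append([*o["tool_pos"],*o["contact_force"]])
a=np.array(a); print(o["t"],a.mean(0).round(2),"sd",a.std(0).round(2))
E
python3 m.py
python3 -m pendant '[[0,0,5,0,0,0,0],[0,0,4,0,0,0,0],[0,0,3,0,0,0,0],[0,0,2,0,0,0,0],[0,0,0,0,0,0,0],[0,0,0,0,0,0,0]]'
python3 m.py
```

```text
3.0667 [ 5.920e+02  1.084e+01  7.957e+01  1.900e-01  1.100e-01 -1.500e-01] sd [0.07 0.04 0.14 0.45 0.44 0.35]
t: 3.57
tool_pos: [591.9, 10.8, 65.3]
ee_rot: [-3.142, 0.0, 2.65]
contact_force: [-1.4, -0.1, 6.5]
grip_width: -0.1
grip_force: 3.6
4.0667 [ 5.9192e+02  1.0820e+01  6.5480e+01 -9.3000e-01  1.4000e-01  6.7900e+00] sd [0.01 0.02 0.03 0.39 0.36 0.33]
```

```bash
python3 -m pendant '[[0,0,-15,0,0,0,0],[0,0,-16,0,0,0,0],[-21,-18.5,0,0,0,0,0],[-21,-18.5,0,0,0,0,0],[-21,-18.5,0,0,0,0,0],[-21,-18.5,0,0,0,0,0],[-21,-18.5,0,0,0,0,0],[0,0,8,0,0,0,0],[0,0,8,0,0,0,0],[0,0,0,0,0,0,0],[0,0,0,0,0,0,0]]'; python3 m.py
python3 -m pendant '[[0,0,5,0,0,0,0],[0,0,5,0,0,0,0],[0,0,3,0,0,0,0],[0,0,2,0,0,0,0],[0,0,0,0,0,0,0],[0,0,0,0,0,0,0]]'
python3 m.py
```

```text
t: 4.98
tool_pos: [639.9, -118.7, 79.3]
ee_rot: [-3.141, -0.002, 2.651]
contact_force: [0.0, -0.2, 0.4]
grip_width: -0.2
grip_force: 0.0
5.4833 [ 6.4073e+02 -1.1951e+02  8.0480e+01  8.0000e-02 -1.9000e-01  1.8000e-01] sd [0.19 0.53 0.26 0.29 0.28 0.48]
t: 5.98
tool_pos: [640.8, -120.3, 65.4]
ee_rot: [-3.142, 0.0, 2.65]
contact_force: [-1.3, -0.6, 4.9]
grip_width: -0.3
grip_force: 2.5
6.4833 [ 6.4078e+02 -1.2034e+02  6.5480e+01 -5.8000e-01 -4.0000e-02  4.9500e+00] sd [0.02 0.02 0.05 0.38 0.65 0.56]
```

```bash
python3 -m pendant '[[0,0,-15,0,0,0,0],[0,0,-16,0,0,0,0],[20.8,-19.2,0,0,0,0,0],[20.8,-19.2,0,0,0,0,0],[20.8,-19.2,0,0,0,0,0],[20.8,-19.2,0,0,0,0,0],[20.8,-19.2,0,0,0,0,0],[0,0,8,0,0,0,0],[0,0,8,0,0,0,0],[0,0,0,0,0,0,0],[0,0,0,0,0,0,0]]'; python3 m.py
python3 -m pendant '[[0,0,5,0,0,0,0],[0,0,5,0,0,0,0],[0,0,3,0,0,0,0],[0,0,2,0,0,0,0],[0,0,0,0,0,0,0],[0,0,0,0,0,0,0]]'
python3 m.py
```

```text
t: 7.4
tool_pos: [504.7, -155.3, 79.6]
ee_rot: [3.141, -0.0, 2.651]
contact_force: [0.2, 1.1, -0.7]
grip_width: 0.3
grip_force: 0.0
7.9 [ 5.0426e+02 -1.5557e+02  8.0270e+01 -4.0000e-02  2.4000e-01  2.8000e-01] sd [0.33 0.16 0.19 0.45 0.65 0.35]
t: 8.4
tool_pos: [503.8, -155.8, 65.2]
ee_rot: [-3.142, 0.0, 2.65]
contact_force: [0.4, 0.8, 2.7]
grip_width: -0.1
grip_force: 1.4
8.9 [ 5.0379e+02 -1.5584e+02  6.5430e+01  3.2000e-01 -4.2000e-01  3.0100e+00] sd [0.02 0.02 0.04 0.54 0.35 0.46]
```

Over about 4.5 mm of compression, the net forces are 6.9 N left, 4.8 N far and 2.7 N right. That puts the right mount clearly softest, so I'll go to its tag.

```bash
python3 -m pendant '[[0,0,-15,0,0,0,0],[0,0,-17,0,0,0,0],[20,0,0,0,0,0,0],[20,0,0,0,0,0,0],[20,0,0,0,0,0,0],[21,0,0,0,0,0,0],[0,0,5,0,0,0,0],[0,0,8,0,0,0,0],[0,0,0,0,0,0,0]]'
python3 -m pendant '[[0,0,5,0,0,0,0],[0,0,5,0,0,0,0],[0,0,5,0,0,0,0],[0,0,4,0,0,0,0],[0,0,4,0,0,0,0],[0,0,4,0,0,0,0],[0,0,3,0,0,0,0],[0,0,2,0,0,0,0],[0,0,0,0,0,0,0],[0,0,0,0,0,0,0]]'
python3 m.py
```

```text
t: 9.65
tool_pos: [432.6, -117.6, 83.2]
ee_rot: [-3.141, -0.0, 2.65]
contact_force: [0.5, -0.1, 0.0]
grip_width: -0.1
grip_force: 0.0
t: 10.48
tool_pos: [432.3, -117.6, 52.2]
ee_rot: [-3.142, 0.0, 2.65]
contact_force: [0.6, 0.8, 0.0]
grip_width: 0.1
grip_force: 0.0
10.9833 [ 4.3242e+02 -1.1760e+02  5.2430e+01 -1.1000e-01  5.0000e-02 -1.5000e-01] sd [0.05 0.02 0.04 0.39 0.25 0.42]
```

```bash
for i in 1 2; do :; done
python3 -m pendant '[[0,0,1.5,0,0,0,0],[0,0,1.5,0,0,0,0],[0,0,0,0,0,0,0]]'
python3 -m pendant '[[0,0,1,0,0,0,0],[0,0,0,0,0,0,0],[0,0,0,0,0,0,0]]'
python3 - <<'E'
from h import *
S=cams.get_image("scene")[:,:,::-1]
cv2.imwrite("pics/s2.png",cv2.resize(S[120:240,250:390],None,fx=5,fy=5,interpolation=cv2.INTER_CUBIC))
E
```

```text
t: 11.23
tool_pos: [432.2, -117.5, 49.0]
ee_rot: [-3.141, -0.0, 2.65]
contact_force: [-0.6, -0.3, -0.4]
grip_width: 0.0
grip_force: 0.0
t: 11.48
tool_pos: [432.3, -117.5, 48.4]
ee_rot: [3.142, 0.0, 2.65]
contact_force: [-1.2, 0.6, 4.3]
grip_width: -0.5
grip_force: 2.7
```

View pics/s2.png

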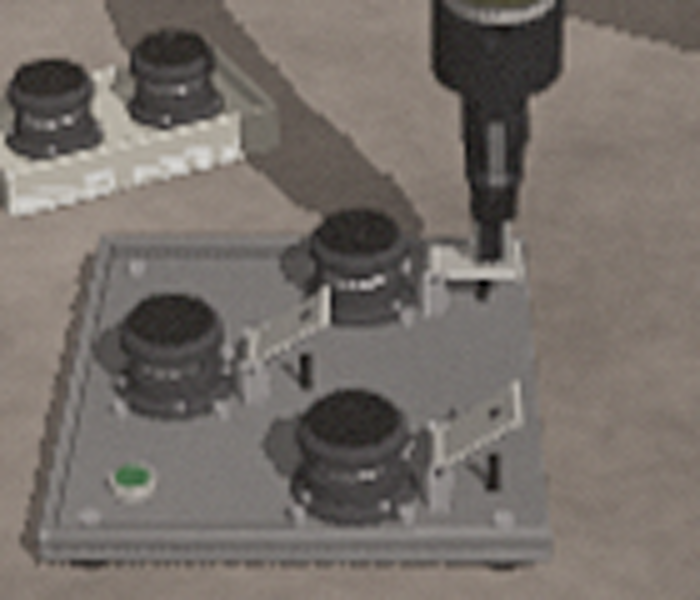

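The right tag at (480,265) now lies level under the fingertips, and the contact force at z = 48.4 shows it has reached its stop. The other two tags are still up. I'll press a little more to be sure, then retreat.

```bash
python3 -m pendant '[[0,0,0.6,0,0,0,0],[0,0,0,0,0,0,0],[0,0,0,0,0,0,0]]'
python3 -m pendant '[[0,0,-5,0,0,0,0],[0,0,-15,0,0,0,0],[0,0,-25,0,0,0,0],[0,0,-25,0,0,0,0],[0,0,-25,0,0,0,0],[0,0,-25,0,0,0,0],[0,0,0,0,0,0,0],[0,0,0,0,0,0,0],[0,0,0,0,0,0,0]]'
python3 - <<'E'
from h import *
S=cams.get_image("scene")[:,:,::-1]
cv2.imwrite("pics/s3.png",cv2.resize(S[120:240,250:390],None,fx=5,fy=5,interpolation=cv2.INTER_CUBIC))
E
```

```text
t: 11.78
tool_pos: [432.3, -117.6, 48.2]
ee_rot: [3.141, 0.001, 2.65]
contact_force: [-2.6, 1.1, 12.9]
grip_width: 0.3
grip_force: 6.4
t: 12.53
tool_pos: [432.1, -117.6, 167.5]
ee_rot: [3.142, 0.0, 2.65]
contact_force: [-0.9, -1.1, -0.3]
grip_width: 0.3
grip_force: 0.0
```

View pics/s3.png

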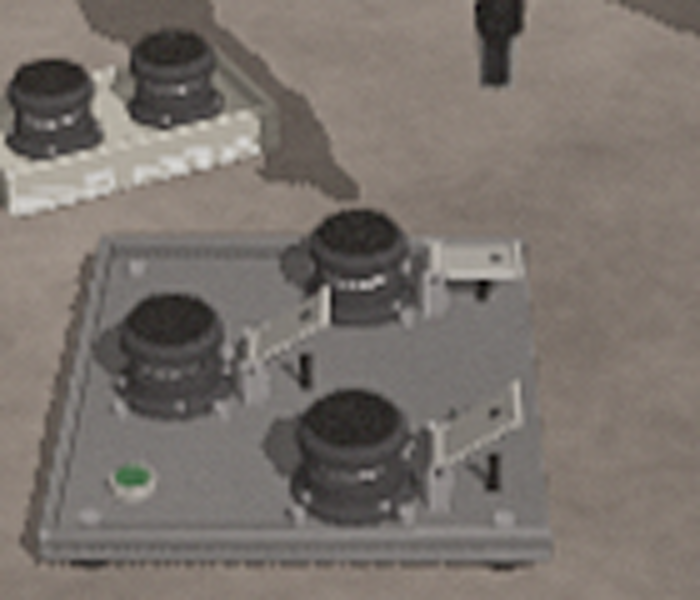

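The right tag at (475,260) stays level. The other two tags are up, the mounts are in place, and the gripper is clear.

```bash
python3 -c "
from cell import order
print(order.hand_in())"
```

```text
the job is handed in; nothing more can be done
None
```

The right mount is the softest (about 480 N/m, against about 940 far and 1400 left); I pushed its tag fully down, left the other two tags up, and handed the job in at about 12.6 s.

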